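# Seat the sample carrier on the polishing fixture's pins

### The arm

A 7-joint arm with a two-finger parallel gripper is mounted at the origin on the work surface; the furniture and walls round the work are solid. World frame = base frame: x ahead of the robot, y to its left, z up, the work surface at z = 0. Lengths are in m, angles in rad, forces in N, time in s.
With the tool pointing down it reaches from about 0.425 to 0.875 m from the base axis. Payload 9.9 kg.
Tool frame: the origin (TCP) lies midway between the tips of the shut fingers; the grasp point (between the pads) lies 19 mm behind it; z points along the fingers, y is the direction in which the jaws open and shut (so a half turn about z gives the same grasp; the last joint's range is limited). The gripper opens to 85 mm and grips with 20 to 120 N. Pads are 22 mm wide; open, the fingers measure 114 mm over their backs; the gripper's body (76 mm by 85 mm) begins 54 mm behind the grasp point. The pads swing forward as they close: fully open they stand 13 mm farther back than shut.
Start: joints at [-0.084, 0.576, 0.025, 1.437, -0.015, 1.129, -0.057], TCP at [0.675, 0, 0.231] pointing down, gripper open.
Joint ranges: [-2.76, 2.76], [-0.34, 2.15], [-1.52, 1.57], [0.19, 2.46], [-1.09, 4.23], [0.17, 1.99], [-2.82, 2.82]. Speed limits (rad/s): [2.22, 2.22, 3.01, 3.01, 3.14, 3.14, 3.14].

### API

Orientations are given as a unit quaternion [w, x, y, z].
In Python, from rig import sensors, cams, manip gives the robot as it stands.
- The arm moves only by the tool jog_arm, never from a script. Its argument "targets" is a list of rows, each an object with "offset": the shift along the tool's x, y, z in m, a list of three; "delta_rot": the turn, a rotation vector about the tool's x, y, z in degrees, a list of three. In form: [{"offset": [dx, dy, dz], "delta_rot": [rx, ry, rz]}, ...]. A call has 1 to 12 rows; each row is the pose to reach, as a shift and turn from the pose measured when the call began, along the tool's axes at that moment; what a row does not reach only later rows make up. A row lasts 1/12 s, in which the tool goes at most 41.7 mm and 7.16 degrees, less where a joint would pass 70% of its speed; a pose out of reach is approached as far as the arm can. A call with a gripper value outside its range is refused whole. "fingers" is the finger opening in m, from 0 to 0.0854, set as the call begins (left out, the last holds). The fingers move at their own pace and stop on an object; "force" is the grip in N (left out, the last holds). Time passes only in rows, so rows that repeat a pose let the fingers close. It gives the time, the measured TCP pose, the force and the opening at its end, in the units of the state.
- sensors.sense(): the state, without advancing time (a new reading comes with each control period).
- cams.capture(name): name is "scene" or "side" or "wrist"; returns a dict with "image" (400x640x3 uint8, blue, green, red), "range_z" (400x640 float32, m along the optical axis (not along the pixel's ray), 0 where there is no reading), "fx", "fy", "cx", "cy" (pixels), "view" (4x4, takes a point from world to camera coordinates). Camera axes: x right, y down, z forward; pixel columns grow to the right and rows downward; lengths in m; the calibration is good to about 2 mm. A picture is of the moment at which its call begins.
- manip.finish_job(): hands the job in, once; it reports no verdict.
The state is a dict: "t": time; "joint_positions": joint angles; "dq": joint speeds; "joint_torque": joint torques, N m; "eef_pos": TCP position; "eef_rot": TCP orientation; "contact_force": force on the tool from outside, world axes, zero at the start; "moment": the same for the moment, N m; "finger_gap": opening from 0.0 (shut) to 1.0 (fully open).
Only numpy, scipy, OpenCV 4.12 (cv2) and the standard library are available. Lean on these libraries where they do the work, as an engineer would, in place of code of your own. Each camera call takes 0.05 s, during which the arm holds its last target.

### The job

The carrier plate with the granite sample on it has been left lying askew on the ledge and pin tips of the polishing fixture. Push it with the fingertips, sideways and forwards, until both of its holes drop over the two locating pins and it sits flat, fully home on the fixture's bed. Never lift the plate or tip it up, and leave the felt wheel, wood block, wedge and spare tile beside the fixture where they are.

Things in the scene. Friction and masses are not known exactly. Their poses are not given: they have to be found in the camera images.
- fixture: Fixed dark steel. Origin: on the table (z=0) under the seat's centre; x points from its ledge (nearer the robot) forwards over the seat, y left, z up. Bed: x -119 to +75, y -92 to +92 mm, top 12 mm above the table; an end stop at x +67.5 to +75, y -65 to +65 mm, 32 mm high over the table. The seated carrier has its origin here at x 0, y 0, z +12 mm, yaw 0, with about 1.5 mm of play on the pins.
- ledge (a point): Middle of the fixture's loading ledge, on its top: a step 52 mm (x) by 184 mm (y), 20 mm above the table and 8 mm above the bed, centred at x -93, y 0 mm in the fixture. Its front edge is 2 mm behind the rear edge of a seated carrier. A carrier pushed off the ledge with its holes beside the pins sinks at the rear; it can still be nudged sideways onto them.
- pin_left (a point): Foot of the fixture's left pin on its axis, 12 mm above the table, at x +8, y +45 mm in the fixture. The steel pin has 10 mm diameter, tapers from 4 mm above the bed, and ends in a 4.4 mm wide flat tip 8 mm above the bed, level with the ledge.
- pin_right (a point): Foot of the right pin, alike, at x +8, y -45 mm in the fixture.
- carrier: Loose aluminium plate, 130 (x) by 150 (y) by 8 mm, about 0.5 kg with its tile. Origin: centre of its underside; x forwards (as the fixture's), y left, z up. At the start it lies level, underside 20 mm above the table, rear on the ledge, front on the pin tips: 22 to 38 mm too far back, up to 18 mm too far left or right, turned up to 0.12 rad. It stays where it is pushed (a few newtons).
- tile_top (a point): Centre of the top of the red granite sample tile (56 x 56 x 10 mm) cemented on the carrier, at x -15, y 0, z +18 mm in the carrier.
- hole_left (a point): Centre of the carrier's left through hole, 13 mm diameter, at the plate's underside, at x +8, y +45 mm in the carrier. When both holes come over the pins the plate drops 8 mm onto the bed.
- hole_right (a point): Centre of the carrier's right hole, alike, at x +8, y -45 mm in the carrier.
- felt_wheel: Loose pale felt polishing wheel, 60 mm diameter, 25 mm high, to the left of the fixture; bystander. Origin: centre of its underside.
- wood_block: Loose wooden packing block, 42 x 60 x 30 mm high, to the left of the fixture; bystander. Origin: centre of its underside.
- wedge: Loose wooden wedge, 30 x 75 x 22 mm high, to the right of the fixture; bystander. Origin: centre of its underside.
- spare_tile: Loose grey granite tile, 56 x 56 x 10 mm, to the right of the fixture; bystander. Origin: centre of its underside.

How it is judged:
At the end, for the whole second after the job is handed in: Both holes lie over their pins (within 3 mm, left on left and right on right), the plate lies flat (tilt under 0.02 rad) on the bed with its underside at most 1.5 mm above it, at rest (horizontal distance between hole_left and pin_left below 0.003 m and horizontal distance between hole_right and pin_right below 0.003 m and z of carrier in the frame of fixture below 0.0135 m and angle between carrier's own z axis and vertical below 0.02 rad and linear speed of carrier below 0.01 m/s); the robot touches nothing.
It fails at once if the carrier is lifted (its centre more than 6 mm above the height at which it started) (z of carrier in the frame of fixture above 0.026 m).
It fails at once if the carrier is tipped up by more than 0.25 rad (angle between carrier's own z axis and vertical above 0.25 rad).
It fails at once if a bystander (felt wheel, wood block, wedge, spare tile) is moved by more than 15 mm (distance of any of felt_wheel, wood_block, wedge, spare_tile from where it was at the start of the episode above 0.015 m).
It also fails if it takes over 58 s, if anything falls off the work surface, if the arm or the gripper's body presses on something with over 40 N, if the wrist force passes 120 N, or if a joint passes its speed limit or range.

## Working session

There is one attempt and no reset: what is moved stays moved. The work goes in short steps, Python scripts to look and compute and a tool call to move; the robot and the scene stay as the last step left them, time stands still between calls to the robot, and variables do not carry over. Pictures are saved under pics/ and viewed, and the job is handed in when it is done.

Besides the shell and the picture viewer there is one more tool, called after ">>>" by a JSON object that holds its "name" and its "arguments". jog_arm: Moves the arm, as the interface text tells. Its arguments: {"type":"object","properties":{"targets":{"type":"array"},"fingers":{"type":"number"},"force":{"type":"number"}},"required":["targets"]}

```bash
mkdir -p pics; ls; python3 - <<'E'
from rig import sensors,cams,manip
import cv2,numpy as np
s=sensors.sense();print(s)
for n in ["scene","side","wrist"]:
    c=cams.capture(n);cv2.imwrite(f"pics/{n}0.png",c["image"]);np.savez(f"/tmp/{n}0.npz",**c)
    print(n,c["fx"],c["cx"],c["cy"],np.linalg.inv(c["view"]).round(3).tolist())
E
```

```text
pics
{'t': 0.0, 'joint_positions': array([-0.08380131,  0.57654537,  0.0248063 ,  1.43792336, -0.0149842 ,
        1.12899945, -0.05649705]), 'dq': array([-3.51352919e-05, -8.82124436e-04,  2.21085504e-04, -1.77367056e-03,
        1.77798792e-03,  9.58884638e-04,  1.01454207e-03]), 'joint_torque': array([ 1.10782021e-03, -7.65753937e+01,  2.25157209e+00, -2.85965914e+01,
        1.54639565e-02,  1.25475466e-02,  7.09064329e-05]), 'eef_pos': array([6.74537680e-01, 2.28168793e-05, 2.30427482e-01]), 'eef_rot': array([-5.68064048e-04,  7.07079440e-01,  7.07133615e-01, -6.26591027e-04]), 'contact_force': array([-1.29835487,  0.31732352, -0.33784629]), 'moment': array([-0.03150626,  0.0026727 ,  0.00250233]), 'finger_gap': 0.998081303902041}
scene 446.0107676140063 314.69549841374123 194.21754730426417 [[-0.831, -0.365, 0.42, 0.073], [-0.557, 0.547, -0.625, 0.691], [-0.002, -0.753, -0.658, 0.792], [0.0, 0.0, 0.0, 1.0]]
side 403.29009077461797 314.3233269929372 197.94616860033133 [[0.893, -0.299, 0.337, 0.244], [-0.45, -0.557, 0.698, -0.621], [-0.021, -0.775, -0.632, 0.614], [0.0, 0.0, 0.0, 1.0]]
wrist 285.67796217790584 322.0722030122821 199.0667184754659 [[1.0, -0.001, -0.001, 0.674], [-0.001, -0.953, -0.304, 0.079], [-0.0, 0.304, -0.953, 0.372], [0.0, 0.0, 0.0, 1.0]]
```

View pics/scene0.png

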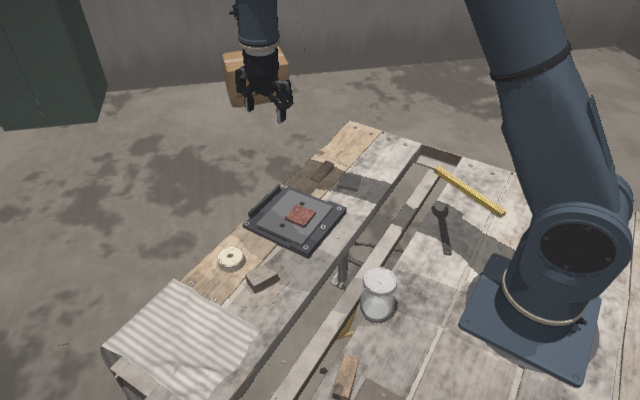

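View pics/side0.png

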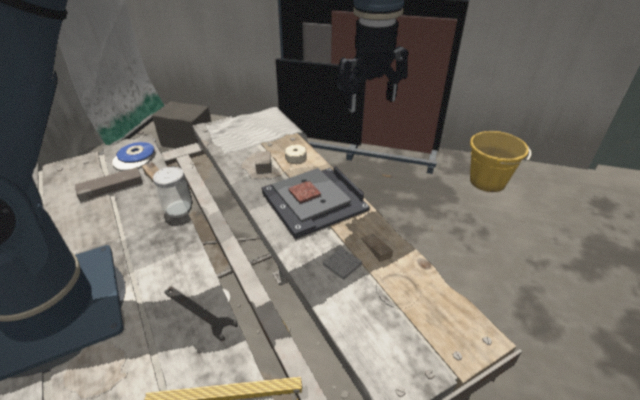

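View pics/wrist0.png

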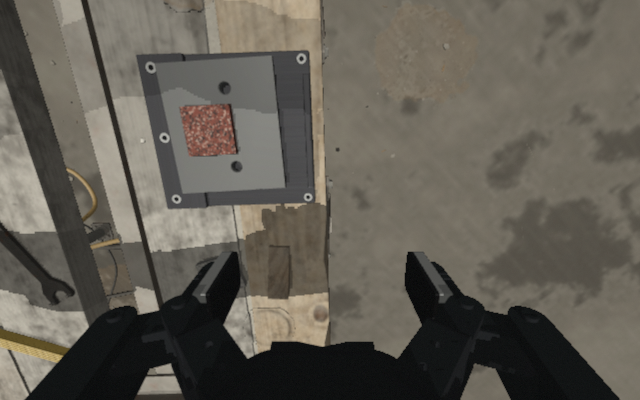

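```bash
cat > h.py <<'E'
import numpy as np,cv2
def ray(c,uv,z):
    uv=np.atleast_2d(np.asarray(uv,float));T=np.linalg.inv(c["view"])
    d=np.c_[(uv[:,0]-c["cx"])/c["fx"],(uv[:,1]-c["cy"])/c["fy"],np.ones(len(uv))]@T[:3,:3].T
    o=T[:3,3];return o+d*((z-o[2])/d[:,2])[:,None]
def cloud(c):
    v,u=np.mgrid[0:400,0:640];Z=c["range_z"];T=np.linalg.inv(c["view"])
    P=np.stack([(u-c["cx"])/c["fx"]*Z,(v-c["cy"])/c["fy"]*Z,Z],-1)@T[:3,:3].T+T[:3,3]
    P[Z==0]=np.nan;return P
E
python3 - <<'E'
from h import *
c=np.load("/tmp/wrist0.npz");P=cloud(c)
for uv in [(100,250),(150,100),(165,138),(170,120),(260,100),(210,130),(290,80),(309,55),(280,270),(225,88),(245,175)]:
    print(uv,P[uv[1],uv[0]].round(4))
z=P[...,2]
im=c["image"][30:230,110:340];cv2.imwrite("pics/w0z.png",cv2.resize(im,None,fx=3.4,fy=2.9,interpolation=cv2.INTER_CUBIC))
zz=np.clip((z[30:230,110:340]+.005)/.05*255,0,255);zz=np.nan_to_num(zz).astype(np.uint8)
cv2.imwrite("pics/z0.png",cv2.resize(cv2.applyColorMap(zz,cv2.COLORMAP_JET),None,fx=3.4,fy=2.9,interpolation=cv2.INTER_NEAREST))
E
```

```text
(100, 250) [-0.3538 -0.5457 -0.8132]
(150, 100) [0.4732 0.0875 0.0206]
(165, 138) [0.4835 0.0441 0.0209]
(170, 120) [0.4963 0.0653 0.0273]
(260, 100) [0.6027 0.0872 0.0274]
(210, 130) [0.5456 0.0546 0.0379]
(290, 80) [0.636  0.1096 0.0119]
(309, 55) [0.6586 0.1364 0.0098]
(280, 270) [nan nan nan]
(225, 88) [0.559  0.101  0.0116]
(245, 175) [ 5.783e-01 -2.000e-04  2.770e-02]
```

View pics/w0z.png

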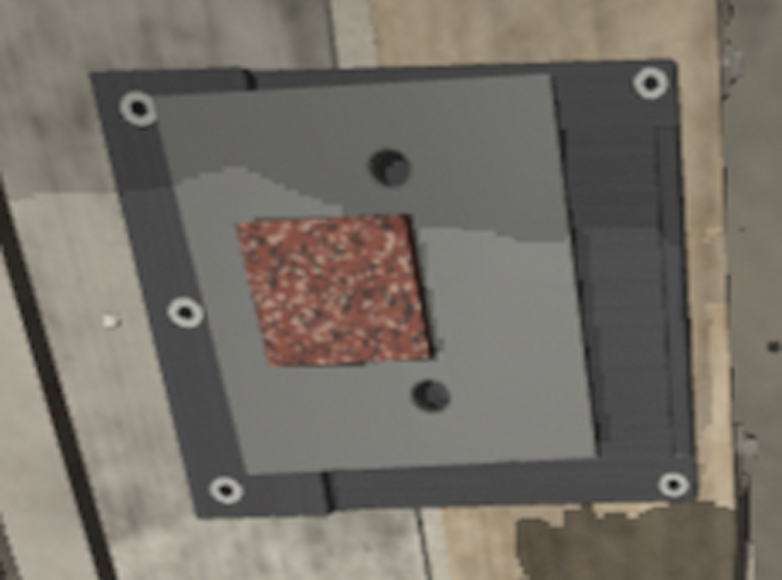

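View pics/z0.png

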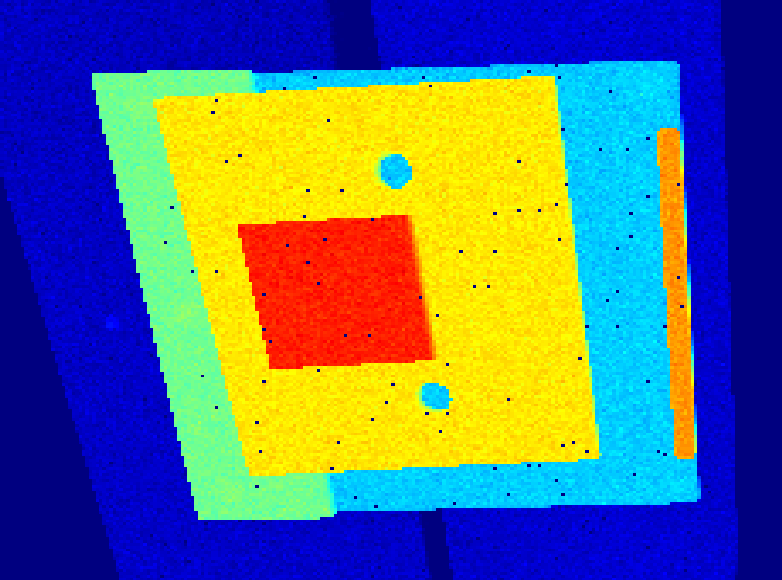

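```bash
cat >> h.py <<'E'
def rect(P,lo,hi,seed_box=((.40,.75),(-.15,.25))):
    z=P[...,2];m=((z>lo)&(z<hi)&(P[...,0]>seed_box[0][0])&(P[...,0]<seed_box[0][1])&(P[...,1]>seed_box[1][0])&(P[...,1]<seed_box[1][1])).astype(np.uint8)
    m=cv2.morphologyEx(cv2.morphologyEx(m,cv2.MORPH_CLOSE,np.ones((3,3))),cv2.MORPH_OPEN,np.ones((3,3)))
    n,l,s,_=cv2.connectedComponentsWithStats(m);k=1+np.argmax(s[1:,4]);m=(l==k)
    q=P[m&np.isfinite(z)&(z>lo)&(z<hi)][:,:2].astype(np.float32)
    (cx,cy),(w,h),a=cv2.minAreaRect(q*1000)
    a=(a+45)%90-45
    return np.array([cx,cy,w,h,a]),m
def show(P):
    for n,lo,hi in [("fix",.008,.045),("ledge",.0165,.0235),("plate+tile",.0245,.05),("tile",.034,.045),("stop",.0305,.0345)]:
        print(n,rect(P,lo,hi)[0].round(2))
E
python3 - <<'E'
from h import *
c=np.load("/tmp/wrist0.npz");P=cloud(c)
show(P)
r,m=rect(P,.008,.045)
cs,_=cv2.findContours(m.astype(np.uint8),cv2.RETR_EXTERNAL,cv2.CHAIN_APPROX_NONE)
# holes: low pixels inside plate
r2,m2=rect(P,.0245,.05)
cs,_=cv2.findContours(m2.astype(np.uint8),cv2.RETR_EXTERNAL,cv2.CHAIN_APPROX_NONE)
f=np.zeros(m2.shape,np.uint8);cv2.drawContours(f,cs,-1,1,-1);f=cv2.erode(f,np.ones((7,7)))
hm=f&(~m2).astype(np.uint8)
n,l,s,ce=cv2.connectedComponentsWithStats(hm)
for i in range(1,n):
    if s[i,4]>15: print("hole",ce[i],s[i],ray(c,ce[i],.028)[0].round(4))
# edges via approx poly of outline, at plane heights
ap=cv2.approxPolyDP(max(cs,key=len),5,True)[:,0];print("plate corners",ap.tolist(),(ray(c,ap,.028)[:,:2]*1000).round(1).tolist())
cs,_=cv2.findContours(m.astype(np.uint8),cv2.RETR_EXTERNAL,cv2.CHAIN_APPROX_NONE)
ap=cv2.approxPolyDP(max(cs,key=len),4,True)[:,0]
print("fix",ap.tolist(),(ray(c,ap,.012)[:,:2]*1000).round(1).tolist(),(ray(c,ap,.020)[:,:2]*1000).round(1).tolist())
E
```

```text
fix [564.35  46.53 194.36 184.59   1.66]
ledge [493.6   44.54  52.81 183.98   1.6 ]
plate+tile [557.78  54.39 131.01 150.59   3.32]
tile [543.32  53.65  56.39  56.2    3.81]
stop [657.67  49.65   7.47 129.1    1.71]
hole [224.99047619  88.25714286] [220  83  11  12 105] [0.5642 0.0997 0.028 ]
hole [237.        166.3974359] [233 162   9  10  78] [0.5695 0.0106 0.028 ]
plate corners [[272, 56], [155, 64], [183, 193], [285, 187]] [[618.9, 132.5], [489.8, 124.8], [498.5, -23.2], [627.1, -15.6]]
fix [[308, 51], [137, 55], [168, 208], [315, 201]] [[657.6, 140.1], [462.4, 136.3], [467.2, -48.8], [664.0, -39.2]] [[658.0, 138.8], [467.1, 135.0], [471.7, -46.0], [664.2, -36.6]]
```

```bash
python3 - <<'E'
from h import *
for n in ["scene","side"]:
    c=np.load(f"/tmp/{n}0.npz");P=cloud(c)
    print(n);show(P)
    z=P[...,2];m=((z>.006)&(z<.06)&(P[...,0]>.42)&(P[...,0]<.75)&(P[...,1]>-.3)&(P[...,1]<.4)).astype(np.uint8)
    k,l,s,ce=cv2.connectedComponentsWithStats(m)
    for i in range(1,k):
        if s[i,4]>60:
            q=P[l==i];print(s[i,4],np.nanpercentile(q,[2,50,98],axis=0).round(3).tolist())
E
```

```text
scene
fix [566.76  49.48 197.58 187.83   1.95]
ledge [494.8   46.99  54.34 186.44   0.57]
plate+tile [560.    57.29 132.74 153.39   3.77]
tile [544.59  56.5   58.31  58.16   5.13]
stop [509.04 236.96  25.62  22.21   5.59]
202 [[0.596, -0.182, 0.006], [0.61, -0.154, 0.013], [0.627, -0.119, 0.021]]
269 [[0.497, -0.182, 0.006], [0.526, -0.15, 0.009], [0.556, -0.12, 0.013]]
4291 [[0.469, -0.038, 0.008], [0.553, 0.07, 0.026], [0.658, 0.14, 0.038]]
533 [[0.577, 0.22, 0.007], [0.6, 0.249, 0.024], [0.631, 0.273, 0.027]]
613 [[0.486, 0.22, 0.007], [0.507, 0.252, 0.028], [0.537, 0.279, 0.032]]
678 [[0.577, 0.352, 0.006], [0.622, 0.376, 0.008], [0.67, 0.399, 0.014]]
266 [[0.509, 0.35, 0.006], [0.53, 0.375, 0.008], [0.564, 0.398, 0.011]]
145 [[0.432, 0.347, 0.006], [0.444, 0.363, 0.007], [0.463, 0.393, 0.011]]
side
fix [565.17  45.93 195.01 186.83   1.91]
ledge [493.72  43.98  51.83 186.     1.96]
plate+tile [559.06  54.48 132.   154.6    3.17]
tile [543.63  53.5   56.53  60.05   2.51]
stop [509.58 234.23  39.57  39.5  -19.76]
616 [[0.438, 0.345, 0.006], [0.561, 0.372, 0.008], [0.67, 0.399, 0.014]]
325 [[0.577, 0.211, 0.007], [0.602, 0.229, 0.025], [0.631, 0.264, 0.028]]
310 [[0.485, 0.211, 0.008], [0.509, 0.226, 0.03], [0.534, 0.273, 0.033]]
4639 [[0.469, -0.046, 0.009], [0.555, 0.025, 0.027], [0.658, 0.127, 0.04]]
409 [[0.595, -0.186, 0.006], [0.608, -0.163, 0.014], [0.625, -0.119, 0.023]]
655 [[0.495, -0.187, 0.007], [0.525, -0.158, 0.011], [0.556, -0.127, 0.013]]
```

>>> {"name": "jog_arm", "arguments": {"targets": [{"offset": [0.04, -0.032, 0.04], "delta_rot": [0, 0, -1.66]}, {"offset": [0.08, -0.064, 0.08], "delta_rot": [0, 0, -1.66]}, {"offset": [0.115, -0.095, 0.11], "delta_rot": [0, 0, -1.66]}, {"offset": [0.1493, -0.1212, 0.14], "delta_rot": [0, 0, -1.66]}, {"offset": [0.1493, -0.1212, 0.16], "delta_rot": [0, 0, -1.66]}, {"offset": [0.1493, -0.1212, 0.18], "delta_rot": [0, 0, -1.66]}, {"offset": [0.1493, -0.1212, 0.18], "delta_rot": [0, 0, -1.66]}, {"offset": [0.1493, -0.1212, 0.18], "delta_rot": [0, 0, -1.66]}], "fingers": 0.0854}}

```text
t: 0.82
eef_pos: [0.5491, 0.1515, 0.0473]
eef_rot: [-0.003, 0.695, 0.719, -0.003]
contact_force: [-0.7, -0.7, 0.1]
finger_gap: 0.999
```

```bash
python3 - <<'E'
from h import *
from rig import sensors,cams
s=sensors.sense();print(s["t"],s["eef_pos"],s["eef_rot"],s["contact_force"])
for n in ["side","wrist","scene"]:
    c=cams.capture(n);cv2.imwrite(f"pics/{n}1.png",c["image"])
    P=cloud(c)
    # gripper points near tips
    e=s["eef_pos"];m=(abs(P[...,0]-e[0])<.08)&(abs(P[...,1]-e[1])<.03)&(P[...,2]>.047)&(P[...,2]<.085)
    q=P[m];
    if len(q):
        for sg in (-1,1):
            k=q[(q[:,0]-e[0])*sg>0]
            if len(k): print(n,sg,len(k),np.percentile(k,[1,50,99],axis=0).round(4).tolist())
E
```

```text
0.8167 [0.54909953 0.15146008 0.04725838] [-0.00272853  0.69523072  0.718774   -0.00327633] [-0.69561723 -0.68436487  0.11110138]
side -1 48 [[0.4937, 0.1376, 0.0642], [0.5011, 0.143, 0.0755], [0.5074, 0.1552, 0.0846]]
side 1 60 [[0.5923, 0.1409, 0.062], [0.5942, 0.1473, 0.0759], [0.6072, 0.1631, 0.0846]]
wrist -1 1158 [[0.4947, 0.1387, 0.063], [0.5078, 0.1555, 0.076], [0.5086, 0.1607, 0.0849]]
wrist 1 1184 [[0.5929, 0.1412, 0.0627], [0.5937, 0.1587, 0.0759], [0.6065, 0.1634, 0.0849]]
scene -1 48 [[0.4976, 0.1441, 0.0641], [0.5047, 0.1574, 0.0767], [0.5131, 0.1615, 0.0845]]
scene 1 60 [[0.5962, 0.1407, 0.0638], [0.5984, 0.1556, 0.0757], [0.6098, 0.1649, 0.0845]]
```

```bash
cat >> h.py <<'E'
def st():
    from rig import sensors
    from scipy.spatial.transform import Rotation as R
    s=sensors.sense();q=s["eef_rot"];M=R.from_quat([q[1],q[2],q[3],q[0]]).as_matrix()
    print("t",round(s["t"],2),"pos mm",(s["eef_pos"]*1000).round(1),"toolx dir deg",np.degrees(np.arctan2(M[1,0],M[0,0])).round(2),"tilt",M[:,2].round(4),"F",s["contact_force"].round(1));return s,M
def fix2w(x,y):
    a=np.radians(1.66);return np.array([586.3+x*np.cos(a)-y*np.sin(a),47.2+x*np.sin(a)+y*np.cos(a)])
def off(x,y,z):  # tool-axis offset to world target (mm), as from measured pose
    s,M=st();print("offset",(M.T@(np.array([x,y,z])/1000-s["eef_pos"])).round(4))
E
python3 -c "
from h import *
print(fix2w(-30,103));off(*fix2w(-30,103),10.5)"
```

```text
[553.32884369 149.28772136]
t 0.97 pos mm [554.6 148.5  51.7] toolx dir deg 91.61 tilt [ 4.e-04 -4.e-04 -1.e+00] F [ 1.  -0.3  0.3]
offset [ 0.0009 -0.0013  0.0412]
```

>>> {"name": "jog_arm", "arguments": {"targets": [{"offset": [0.001, -0.001, 0.02], "delta_rot": [0, 0, 0]}, {"offset": [0.001, -0.001, 0.033], "delta_rot": [0, 0, 0]}, {"offset": [0.001, -0.001, 0.04], "delta_rot": [0, 0, 0]}, {"offset": [0.001, -0.001, 0.041], "delta_rot": [0, 0, 0]}, {"offset": [0.001, -0.001, 0.041], "delta_rot": [0, 0, 0]}, {"offset": [0.001, -0.001, 0.041], "delta_rot": [0, 0, 0]}]}}

```text
t: 1.47
eef_pos: [0.5546, 0.1492, 0.0118]
eef_rot: [0.001, 0.697, 0.717, 0.001]
contact_force: [-1.0, 1.5, -0.3]
finger_gap: 1.0
```

```bash
python3 - <<'E'
from h import *
from rig import cams
s,M=st()
c=cams.capture("wrist");cv2.imwrite("pics/wrist2.png",c["image"]);P=cloud(c);np.savez("/tmp/wrist2.npz",**c)
show(P)
c=cams.capture("side");cv2.imwrite("pics/side2.png",cv2.resize(c["image"][120:260,220:420],None,fx=4,fy=4))
st()
e=s["eef_pos"];m=(abs(P[...,0]-e[0])<.08)&(abs(P[...,1]-e[1])<.02)&(P[...,2]<.06)&(P[...,2]>.0)
q=P[m];print(np.histogram(q[:,2],bins=np.arange(0,.06,.002)))
E
```

```text
t 1.47 pos mm [554.6 149.2  11.8] toolx dir deg 91.57 tilt [ 0.0019 -0.     -1.    ] F [-1.   1.5 -0.3]
fix [561.26 123.94 193.87  75.84   1.67]
ledge [ 5.5350e+02  1.3178e+02  1.2030e+01  9.3660e+01 -3.7000e-01]
plate+tile [554.16 127.34 113.49  68.65   1.67]
tile [597.76 152.69  22.79  14.57 -36.61]
stop [655.05  79.04   7.93  20.39   2.81]
t 1.57 pos mm [554.3 149.4  11.7] toolx dir deg 91.58 tilt [ 0.0018  0.     -1.    ] F [-0.3  0.3  0. ]
(array([ 496,  343,  357,  367,  436, 2160,  393,   78,   80,  345,  257,
        228,  329,  487,  205,  190,  205,  202,  236,  238,  248,  265,
        272,  270,  302,  309,  313,  327,  263]), array([0.   , 0.002, 0.004, 0.006, 0.008, 0.01 , 0.012, 0.014, 0.016,
       0.018, 0.02 , 0.022, 0.024, 0.026, 0.028, 0.03 , 0.032, 0.034,
       0.036, 0.038, 0.04 , 0.042, 0.044, 0.046, 0.048, 0.05 , 0.052,
       0.054, 0.056, 0.058]))
```

View pics/wrist2.png

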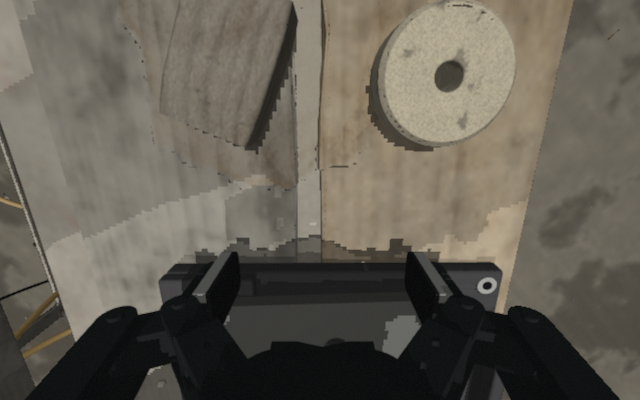

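View pics/side2.png

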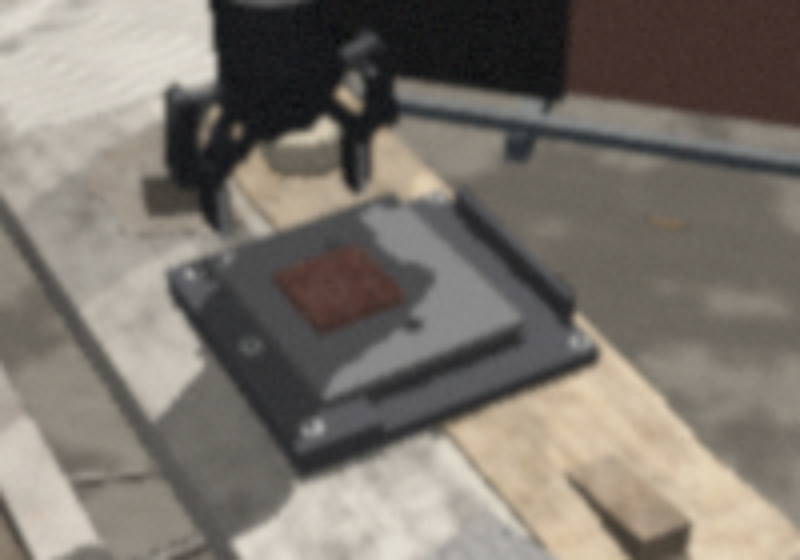

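>>> {"name": "jog_arm", "arguments": {"targets": [{"offset": [-0.003, 0, 0], "delta_rot": [0, 0, 0]}, {"offset": [-0.006, 0, 0], "delta_rot": [0, 0, 0]}, {"offset": [-0.008, 0, 0], "delta_rot": [0, 0, 0]}, {"offset": [-0.0095, 0, 0], "delta_rot": [0, 0, 0]}, {"offset": [-0.011, 0, 0], "delta_rot": [0, 0, 0]}, {"offset": [-0.0125, 0, 0], "delta_rot": [0, 0, 0]}, {"offset": [-0.0135, 0, 0], "delta_rot": [0, 0, 0]}, {"offset": [-0.0145, 0, 0], "delta_rot": [0, 0, 0]}, {"offset": [-0.0155, 0, 0], "delta_rot": [0, 0, 0]}, {"offset": [-0.016, 0, 0], "delta_rot": [0, 0, 0]}, {"offset": [-0.016, 0, 0], "delta_rot": [0, 0, 0]}, {"offset": [-0.016, 0, 0], "delta_rot": [0, 0, 0]}]}}

```text
t: 2.57
eef_pos: [0.5548, 0.1335, 0.0118]
eef_rot: [0.001, 0.697, 0.717, 0.001]
contact_force: [0.8, 4.1, 3.9]
finger_gap: 1.0
```

```bash
cat >> h.py <<'E'
def car(n="side"):
    from rig import cams
    c=cams.capture(n);P=cloud(c)
    r,m=rect(P,.0245,.05);t,_=rect(P,.034,.045)
    a=np.radians(1.66);Rm=np.array([[np.cos(a),np.sin(a)],[-np.sin(a),np.cos(a)]])
    for k,v in (("plate",r),("tile",t)): print(n,k,v.round(1),"in fixture",(Rm@(v[:2]-[586.3,47.2])).round(1),"yaw",round(v[4]-1.66,2))
    return c,P
E
python3 - <<'E'
from h import *
st()
c,P=car("side");cv2.imwrite("pics/side3.png",cv2.resize(c["image"][120:260,220:420],None,fx=4,fy=4))
car("scene")
E
```

```text
t 2.57 pos mm [554.8 133.5  11.8] toolx dir deg 91.58 tilt [ 1.9e-03  2.0e-04 -1.0e+00] F [0.8 4.1 3.9]
side plate [557.6  58.1 132.5 172.6   1.6] in fixture [-28.4  11.8] yaw -0.1
side tile [542.4  46.8  57.8  62.3   0.6] in fixture [-43.9   0.9] yaw -1.09
scene plate [523.5  35.4 109.2 203.2  35.4] in fixture [-63.1 -10. ] yaw 33.74
scene tile [542.1  47.4  55.8  52.4   3.3] in fixture [-44.2   1.5] yaw 1.68
```

View pics/side3.png

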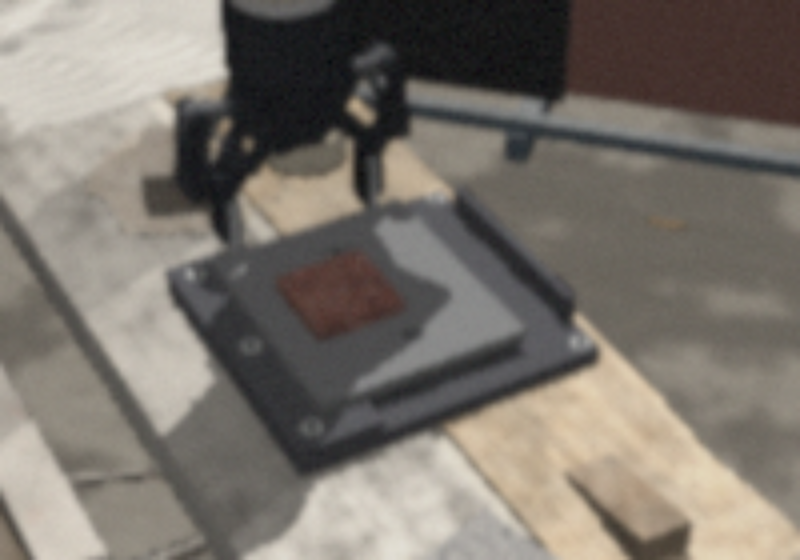

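>>> {"name": "jog_arm", "arguments": {"targets": [{"offset": [-0.0005, 0, 0], "delta_rot": [0, 0, 0]}, {"offset": [-0.001, 0, 0], "delta_rot": [0, 0, 0]}, {"offset": [-0.0012, 0, 0], "delta_rot": [0, 0, 0]}, {"offset": [-0.0012, 0, 0], "delta_rot": [0, 0, 0]}, {"offset": [0.004, 0, 0], "delta_rot": [0, 0, 0]}, {"offset": [0.01, 0, 0], "delta_rot": [0, 0, 0]}, {"offset": [0.012, 0, -0.03], "delta_rot": [0, 0, 0]}, {"offset": [0.012, 0, -0.07], "delta_rot": [0, 0, 0]}, {"offset": [0, 0, -0.11], "delta_rot": [0, 0, 0]}, {"offset": [-0.03, 0, -0.14], "delta_rot": [0, 0, 0]}, {"offset": [-0.03, 0, -0.14], "delta_rot": [0, 0, 0]}, {"offset": [-0.03, 0, -0.14], "delta_rot": [0, 0, 0]}]}}

```text
t: 3.67
eef_pos: [0.556, 0.1013, 0.1535]
eef_rot: [0.002, 0.698, 0.716, 0.001]
contact_force: [0.8, 1.6, 0.3]
finger_gap: 1.003
```

```bash
python3 - <<'E'
from h import *
car("side");car("scene")
st();print(fix2w(-115,0));off(*fix2w(-115,0),100)
E
```

```text
side plate [557.3  47.4 132.6 153.4   1.4] in fixture [-29.   1.] yaw -0.25
side tile [ 5.417e+02  4.630e+01  5.860e+01  5.760e+01 -3.000e-01] in fixture [-44.6   0.4] yaw -1.93
scene plate [557.8  49.6 132.8 154.3   1.6] in fixture [-28.5   3.2] yaw -0.09
scene tile [ 5.422e+02  5.050e+01  5.740e+01  5.750e+01 -2.000e-01] in fixture [-44.    4.6] yaw -1.87
t 3.77 pos mm [554.5 103.7 151.1] toolx dir deg 91.59 tilt [ 4.e-04 -1.e-04 -1.e+00] F [0.1 0.5 0.3]
[471.34826234  43.86863256]
t 3.77 pos mm [554.5 103.7 151.1] toolx dir deg 91.59 tilt [ 4.e-04 -1.e-04 -1.e+00] F [0.1 0.5 0.3]
offset [-0.0574 -0.0848  0.0511]
```

>>> {"name": "jog_arm", "arguments": {"targets": [{"offset": [-0.007, -0.01, 0], "delta_rot": [0, 0, 7]}, {"offset": [-0.014, -0.02, 0], "delta_rot": [0, 0, 14]}, {"offset": [-0.021, -0.03, 0], "delta_rot": [0, 0, 21]}, {"offset": [-0.028, -0.04, 0], "delta_rot": [0, 0, 28]}, {"offset": [-0.035, -0.05, 0], "delta_rot": [0, 0, 35]}, {"offset": [-0.042, -0.06, 0], "delta_rot": [0, 0, 42]}, {"offset": [-0.049, -0.07, 0], "delta_rot": [0, 0, 49]}, {"offset": [-0.057, -0.085, 0], "delta_rot": [0, 0, 56]}, {"offset": [-0.057, -0.085, 0], "delta_rot": [0, 0, 63]}, {"offset": [-0.057, -0.085, 0], "delta_rot": [0, 0, 70]}, {"offset": [-0.057, -0.085, 0], "delta_rot": [0, 0, 77]}, {"offset": [-0.057, -0.085, 0], "delta_rot": [0, 0, 84]}]}}

```text
t: 4.77
eef_pos: [0.4701, 0.0451, 0.1497]
eef_rot: [0.0, 0.998, 0.064, -0.001]
contact_force: [0.1, -0.1, -0.2]
finger_gap: 1.001
```

```bash
python3 - <<'E'
from h import *
off(*fix2w(-115,0),12)
E
```

```text
t 4.77 pos mm [470.1  45.1 149.7] toolx dir deg 7.32 tilt [-0.0026 -0.0011 -1.    ] F [ 0.1 -0.1 -0.2]
offset [0.0015 0.0013 0.1377]
```

>>> {"name": "jog_arm", "arguments": {"targets": [{"offset": [0.001, 0.001, 0.03], "delta_rot": [0, 0, 5.66]}, {"offset": [0.001, 0.001, 0.06], "delta_rot": [0, 0, 5.66]}, {"offset": [0.001, 0.001, 0.08], "delta_rot": [0, 0, 5.66]}, {"offset": [0.001, 0.001, 0.08], "delta_rot": [0, 0, 5.66]}, {"offset": [0.001, 0.001, 0.08], "delta_rot": [0, 0, 5.66]}]}}

```text
t: 5.18
eef_pos: [0.4696, 0.0445, 0.0684]
eef_rot: [0.001, 1.0, 0.015, -0.004]
contact_force: [0.3, -1.1, -0.1]
finger_gap: 0.998
```

```bash
python3 - <<'E'
from h import *
c,P=car("side")
off(*fix2w(-115,0),12)
c,P=car("wrist");cv2.imwrite("pics/wrist4.png",c["image"])
E
```

```text
side plate [557.2  48.2 131.9 154.3   1.5] in fixture [-29.1   1.8] yaw -0.19
side tile [542.   46.5  57.7  58.8   2.5] in fixture [-44.3   0.6] yaw 0.87
t 5.23 pos mm [470.5  44.4  69.5] toolx dir deg 1.69 tilt [-0.0046 -0.0017 -1.    ] F [ 0.6 -0.2 -0.1]
offset [0.0011 0.0004 0.0575]
wrist plate [547.2  47.2 114.3 151.1   1.7] in fixture [-39.1   1.1] yaw 0.03
wrist tile [540.1  47.1  55.9  56.2   1.7] in fixture [-46.2   1.3] yaw 0.02
```

View pics/wrist4.png

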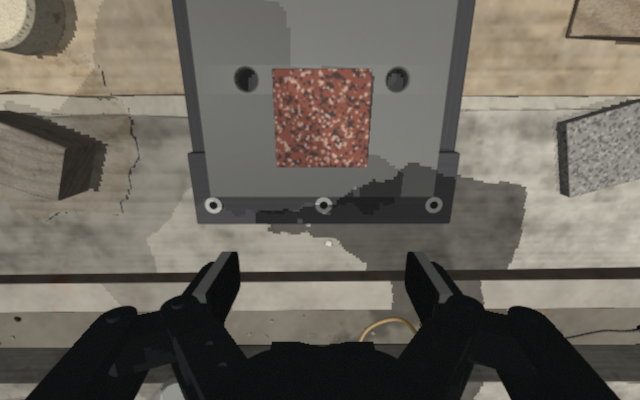

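>>> {"name": "jog_arm", "arguments": {"targets": [{"offset": [0.001, 0, 0.03], "delta_rot": [0, 0, 0]}, {"offset": [0.001, 0, 0.05], "delta_rot": [0, 0, 0]}, {"offset": [0.001, 0, 0.0575], "delta_rot": [0, 0, 0]}, {"offset": [0.001, 0, 0.0575], "delta_rot": [0, 0, 0]}, {"offset": [0.004, 0, 0.0575], "delta_rot": [0, 0, 0]}, {"offset": [0.008, 0, 0.0575], "delta_rot": [0, 0, 0]}, {"offset": [0.011, 0, 0.0575], "delta_rot": [0, 0, 0]}, {"offset": [0.014, 0, 0.0575], "delta_rot": [0, 0, 0]}, {"offset": [0.017, 0, 0.0575], "delta_rot": [0, 0, 0]}, {"offset": [0.02, 0, 0.0575], "delta_rot": [0, 0, 0]}, {"offset": [0.022, 0, 0.0575], "delta_rot": [0, 0, 0]}, {"offset": [0.022, 0, 0.0575], "delta_rot": [0, 0, 0]}]}}

```text
t: 6.28
eef_pos: [0.488, 0.0449, 0.0132]
eef_rot: [0.0, 1.0, 0.015, -0.006]
contact_force: [-17.1, -0.3, 19.8]
finger_gap: 1.004
```

```bash
python3 - <<'E'
from h import *
st()
c,P=car("side");cv2.imwrite("pics/side5.png",cv2.resize(c["image"][120:260,220:420],None,fx=4,fy=4))
c,P=car("scene")
c,P=car("wrist");cv2.imwrite("pics/wrist5.png",c["image"])
print(rect(P,.008,.045)[0])
s,M=st();print(fix2w(-76,0));off(*fix2w(-76,0),12)
E
```

```text
t 6.28 pos mm [488.   44.9  13.2] toolx dir deg 1.68 tilt [-1.150e-02 -2.000e-04 -9.999e-01] F [-17.1  -0.3  19.8]
side plate [552.6  47.1 149.7 154.3   1.6] in fixture [-33.7   0.9] yaw -0.1
side tile [5.505e+02 4.610e+01 5.050e+01 5.760e+01 1.000e-01] in fixture [-35.8  -0. ] yaw -1.6
scene plate [553.4  50.2 150.6 152.6   1.9] in fixture [-32.8   3.9] yaw 0.22
scene tile [565.2  56.3  32.3  63.   31.6] in fixture [-20.8   9.7] yaw 29.93
wrist plate [540.2  47.2 128.9 152.1   1.7] in fixture [-46.1   1.3] yaw 0.01
wrist tile [545.1  47.5  56.1  56.3   1.6] in fixture [-41.2   1.5] yaw -0.11
[537.67651367  46.03207397 143.65551758 185.20379639   1.82798231]
t 6.43 pos mm [488.   44.9  13.2] toolx dir deg 1.68 tilt [-1.130e-02 -2.000e-04 -9.999e-01] F [-16.7  -1.   20.2]
[510.33189511  44.99840065]
t 6.43 pos mm [488.   44.9  13.2] toolx dir deg 1.68 tilt [-1.130e-02 -2.000e-04 -9.999e-01] F [-16.7  -1.   20.2]
offset [0.0224 0.0006 0.001 ]
```

View pics/wrist5.png

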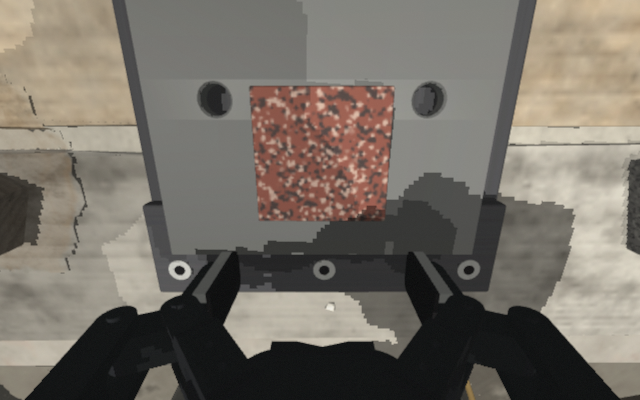

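View pics/side5.png

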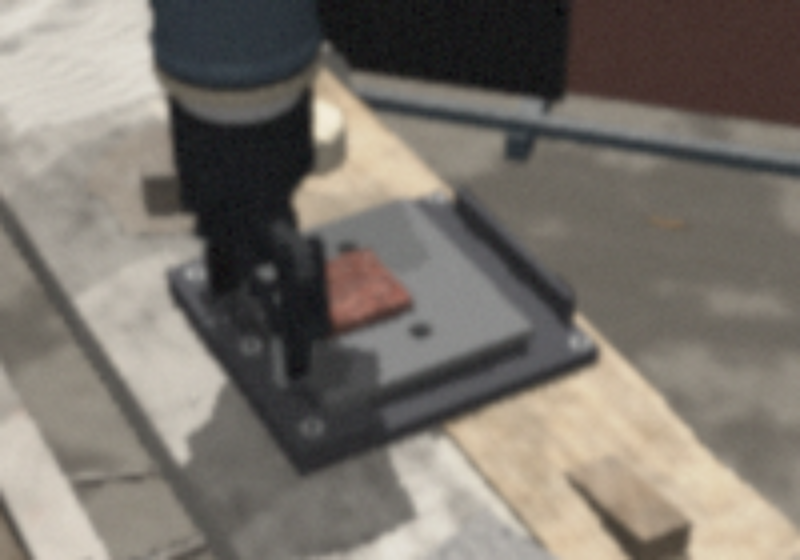

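>>> {"name": "jog_arm", "arguments": {"targets": [{"offset": [0, 0, -0.004], "delta_rot": [0, 0.65, 0]}, {"offset": [0, 0, -0.004], "delta_rot": [0, 0.65, 0]}, {"offset": [0, 0, -0.004], "delta_rot": [0, 0.65, 0]}]}}

```text
t: 6.68
eef_pos: [0.4891, 0.0451, 0.018]
eef_rot: [-0.0, 1.0, 0.015, 0.001]
contact_force: [0.3, -0.3, 0.1]
finger_gap: 1.0
```

```bash
python3 - <<'E'
from h import *
off(*fix2w(-76,0),16)
E
```

```text
t 6.68 pos mm [489.1  45.1  18. ] toolx dir deg 1.69 tilt [ 2.3e-03  3.0e-04 -1.0e+00] F [ 0.3 -0.3  0.1]
offset [0.0212 0.0007 0.002 ]
```

>>> {"name": "jog_arm", "arguments": {"targets": [{"offset": [0, 0, 0.0015], "delta_rot": [0, 0, 0]}, {"offset": [0.002, 0, 0.0015], "delta_rot": [0, 0, 0]}, {"offset": [0.004, 0, 0.0015], "delta_rot": [0, 0, 0]}, {"offset": [0.006, 0, 0.0015], "delta_rot": [0, 0, 0]}, {"offset": [0.008, 0, 0.0015], "delta_rot": [0, 0, 0]}, {"offset": [0.01, 0, 0.0015], "delta_rot": [0, 0, 0]}, {"offset": [0.012, 0, 0.0015], "delta_rot": [0, 0, 0]}, {"offset": [0.014, 0, 0.0015], "delta_rot": [0, 0, 0]}, {"offset": [0.016, 0, 0.0015], "delta_rot": [0, 0, 0]}, {"offset": [0.017, 0, 0.0015], "delta_rot": [0, 0, 0]}, {"offset": [0.018, 0, 0.0015], "delta_rot": [0, 0, 0]}, {"offset": [0.018, 0, 0.0015], "delta_rot": [0, 0, 0]}]}}

```text
t: 7.68
eef_pos: [0.5072, 0.0456, 0.0165]
eef_rot: [-0.0, 1.0, 0.015, 0.001]
contact_force: [-0.1, -0.2, 0.8]
finger_gap: 0.996
```

```bash
python3 - <<'E'
from h import *
off(*fix2w(-76,0),16)
c,P=car("wrist");cv2.imwrite("pics/wrist6.png",c["image"])
c,P=car("side");cv2.imwrite("pics/side6.png",cv2.resize(c["image"][120:260,220:420],None,fx=4,fy=4))
E
```

```text
t 7.68 pos mm [507.2  45.6  16.5] toolx dir deg 1.69 tilt [ 2.3e-03  3.0e-04 -1.0e+00] F [-0.1 -0.2  0.8]
offset [0.0031 0.0007 0.0005]
wrist plate [560.   47.9 130.8 151.6   1.5] in fixture [-26.3   1.5] yaw -0.13
wrist tile [544.8  47.4  57.   56.5   1.6] in fixture [-41.5   1.4] yaw -0.08
side plate [562.   47.2 131.2 154.7   1.9] in fixture [-24.3   0.7] yaw 0.23
side tile [568.2  42.6  58.3  26.5 -21.6] in fixture [-18.2  -4.1] yaw -23.26
```

View pics/wrist6.png

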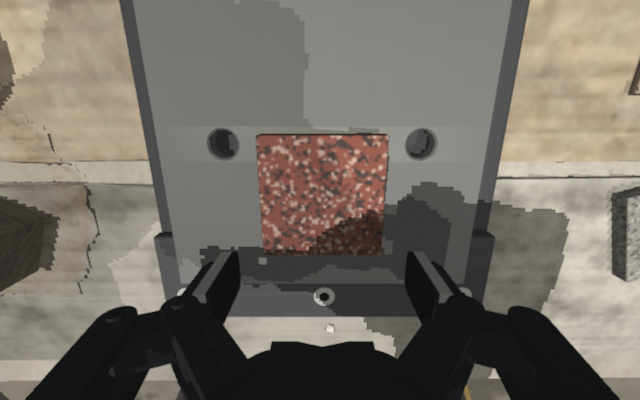

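>>> {"name": "jog_arm", "arguments": {"targets": [{"offset": [0, 0, -0.006], "delta_rot": [0, 0, 0]}, {"offset": [-0.015, 0, -0.006], "delta_rot": [0, 0, 0]}, {"offset": [-0.033, 0, -0.006], "delta_rot": [0, 0, 0]}, {"offset": [-0.033, 0, 0], "delta_rot": [0, 0, 0]}, {"offset": [-0.033, 0, 0.006], "delta_rot": [0, 0, 0]}, {"offset": [-0.033, 0, 0.0085], "delta_rot": [0, 0, 0]}, {"offset": [-0.033, 0, 0.0085], "delta_rot": [0, 0, 0]}, {"offset": [-0.033, 0, 0.0085], "delta_rot": [0, 0, 0]}]}}

```text
t: 8.45
eef_pos: [0.4746, 0.0446, 0.0077]
eef_rot: [-0.0, 1.0, 0.015, 0.001]
contact_force: [-0.2, 0.6, -0.3]
finger_gap: 1.001
```

```bash
python3 - <<'E'
from h import *
off(*fix2w(-76,0),8)
c,P=car("wrist");cv2.imwrite("pics/wrist7.png",c["image"])
c,P=car("side");cv2.imwrite("pics/side7.png",cv2.resize(c["image"][120:260,220:420],None,fx=4,fy=4))
E
```

```text
t 8.45 pos mm [474.6  44.6   7.7] toolx dir deg 1.68 tilt [ 2.3e-03  2.0e-04 -1.0e+00] F [-0.2  0.6 -0.3]
offset [ 0.0357  0.0006 -0.0002]
wrist plate [542.1  47.6  95.1 151.8   1.6] in fixture [-44.1   1.6] yaw -0.08
wrist tile [545.2  47.4  56.1  56.5   1.7] in fixture [-41.    1.4] yaw 0.03
side plate [546.   47.7 163.8 154.    1.4] in fixture [-40.2   1.7] yaw -0.24
side tile [547.3  46.9  60.   56.4  -0.6] in fixture [-39.    0.9] yaw -2.24
```

View pics/side7.png

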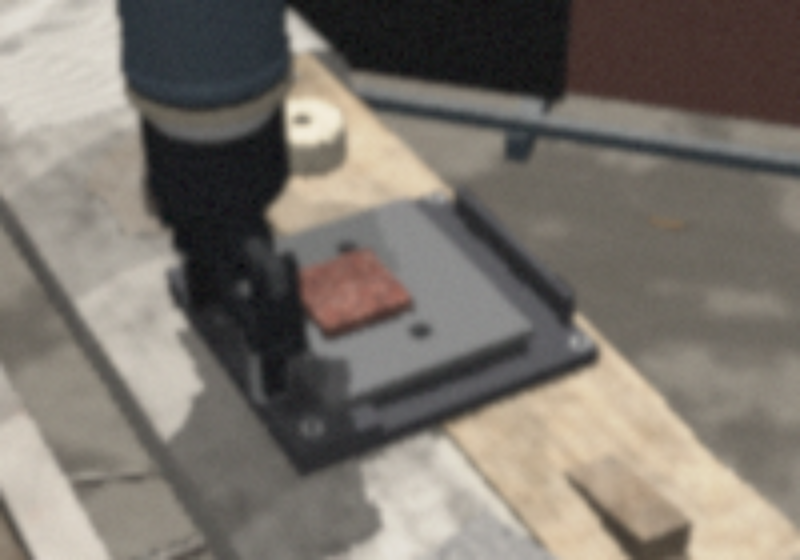

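>>> {"name": "jog_arm", "arguments": {"targets": [{"offset": [0.004, 0, 0], "delta_rot": [0, 0, 0]}, {"offset": [0.008, 0, 0], "delta_rot": [0, 0, 0]}, {"offset": [0.01, 0, 0], "delta_rot": [0, 0, 0]}, {"offset": [0.012, 0, 0], "delta_rot": [0, 0, 0]}, {"offset": [0.014, 0, 0], "delta_rot": [0, 0, 0]}, {"offset": [0.016, 0, 0], "delta_rot": [0, 0, 0]}, {"offset": [0.018, 0, 0], "delta_rot": [0, 0, 0]}, {"offset": [0.02, 0, 0], "delta_rot": [0, 0, 0]}, {"offset": [0.022, 0, 0], "delta_rot": [0, 0, 0]}, {"offset": [0.024, 0, 0], "delta_rot": [0, 0, 0]}, {"offset": [0.025, 0, 0], "delta_rot": [0, 0, 0]}, {"offset": [0.025, 0, 0], "delta_rot": [0, 0, 0]}]}}

```text
t: 9.55
eef_pos: [0.4973, 0.0453, 0.0078]
eef_rot: [-0.0, 1.0, 0.015, -0.001]
contact_force: [-6.5, -0.8, 4.9]
finger_gap: 1.004
```

```bash
python3 - <<'E'
from h import *
off(*fix2w(-76,0),8)
c,P=car("wrist");cv2.imwrite("pics/wrist8.png",c["image"]);np.savez("/tmp/w8.npz",**c)
c,P=car("side");cv2.imwrite("pics/side8.png",cv2.resize(c["image"][120:260,220:420],None,fx=4,fy=4))
E
```

```text
t 9.55 pos mm [497.3  45.3   7.8] toolx dir deg 1.68 tilt [-1.7e-03  5.0e-04 -1.0e+00] F [-6.5 -0.8  4.9]
offset [ 0.013   0.0007 -0.0002]
wrist plate [548.7  47.5 127.7 152.2   1.7] in fixture [-37.5   1.4] yaw 0.03
wrist tile [556.9  47.8  56.2  56.4   1.6] in fixture [-29.4   1.4] yaw -0.06
side plate [563.7  47.3 152.2 154.8   1.2] in fixture [-22.6   0.8] yaw -0.5
side tile [561.6  47.1  59.5  51.8  -1.5] in fixture [-24.7   0.6] yaw -3.2
```

View pics/wrist8.png

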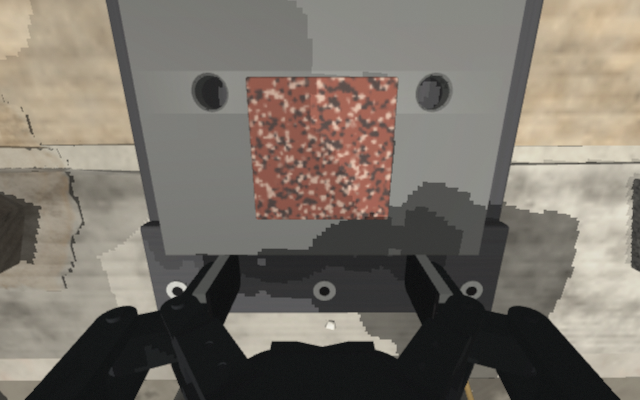

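>>> {"name": "jog_arm", "arguments": {"targets": [{"offset": [0.002, 0, 0], "delta_rot": [0, 0, 0]}, {"offset": [0.004, 0, 0], "delta_rot": [0, 0, 0]}, {"offset": [0.006, 0, 0], "delta_rot": [0, 0, 0]}, {"offset": [0.008, 0, 0], "delta_rot": [0, 0, 0]}, {"offset": [0.01, 0, 0], "delta_rot": [0, 0, 0]}, {"offset": [0.011, 0, 0], "delta_rot": [0, 0, 0]}, {"offset": [0.012, 0, 0], "delta_rot": [0, 0, 0]}, {"offset": [0.013, 0, 0], "delta_rot": [0, 0, 0]}, {"offset": [0.014, 0, 0], "delta_rot": [0, 0, 0]}, {"offset": [0.0145, 0, 0], "delta_rot": [0, 0, 0]}, {"offset": [0.0145, 0, 0], "delta_rot": [0, 0, 0]}]}}

```text
t: 10.57
eef_pos: [0.5123, 0.0458, 0.0078]
eef_rot: [-0.0, 1.0, 0.015, -0.0]
contact_force: [0.1, 0.6, 0.0]
finger_gap: 1.002
```

```bash
python3 - <<'E'
from h import *
off(*fix2w(-75,0),8)
c,P=car("wrist");cv2.imwrite("pics/wrist9.png",c["image"])
t,m=rect(P,.022,.045,((.52,.62),(-.0,.1)));print("tile z",np.nanmedian(P[m][:,2]))
c,P=car("side");cv2.imwrite("pics/side9.png",cv2.resize(c["image"][120:260,220:420],None,fx=4,fy=4))
E
```

```text
t 10.57 pos mm [512.3  45.8   7.8] toolx dir deg 1.69 tilt [-9.e-04  4.e-04 -1.e+00] F [0.1 0.6 0. ]
offset [-0.001   0.0007 -0.0002]
wrist plate [570.2  47.1  56.4  56.4   2. ] in fixture [-16.1   0.3] yaw 0.29
wrist tile [512.   90.6  22.6  14.4  39.6] in fixture [-73.   45.6] yaw 37.96
tile z 0.029384771008184457
side plate [575.1  46.5  59.1  51.3  -1. ] in fixture [-11.2  -0.4] yaw -2.65
side tile [510.   89.4   5.5  18.1  -6.5] in fixture [-75.   44.4] yaw -8.11
```

View pics/wrist9.png

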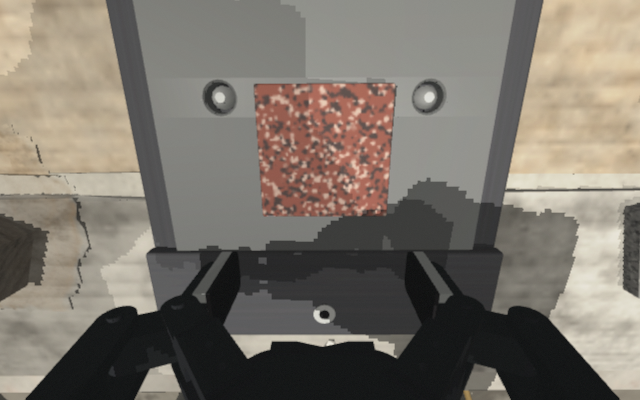

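View pics/side9.png

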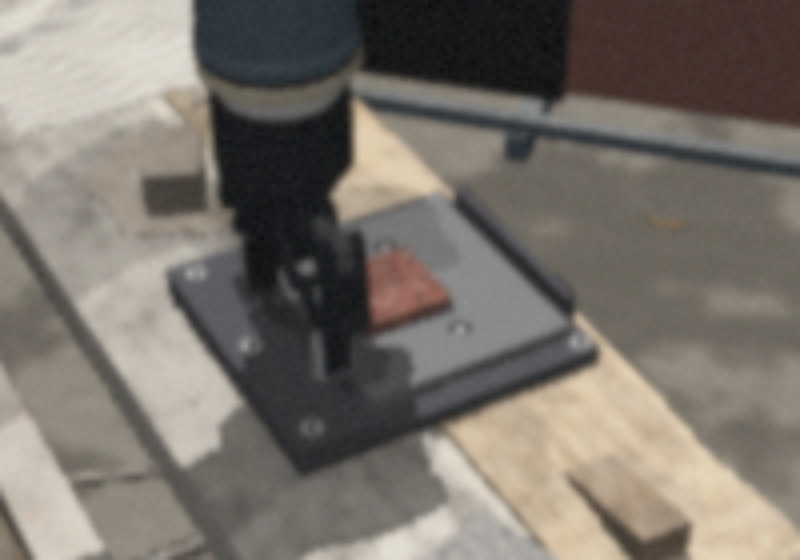

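Both pins now show inside the holes (wrist view, about (220,97) and (428,97)), the tile top has dropped to about 29–30 mm, and the force is near zero. I'll back off and lift away, then check that the plate lies flat.

>>> {"name": "jog_arm", "arguments": {"targets": [{"offset": [-0.01, 0, -0.005], "delta_rot": [0, 0, 0]}, {"offset": [-0.015, 0, -0.03], "delta_rot": [0, 0, 0]}, {"offset": [-0.015, 0, -0.07], "delta_rot": [0, 0, 0]}, {"offset": [-0.015, 0, -0.11], "delta_rot": [0, 0, 0]}, {"offset": [-0.015, 0, -0.15], "delta_rot": [0, 0, 0]}, {"offset": [-0.015, 0, -0.17], "delta_rot": [0, 0, 0]}, {"offset": [-0.015, 0, -0.17], "delta_rot": [0, 0, 0]}, {"offset": [-0.015, 0, -0.17], "delta_rot": [0, 0, 0]}, {"offset": [-0.015, 0, -0.17], "delta_rot": [0, 0, 0]}, {"offset": [-0.015, 0, -0.17], "delta_rot": [0, 0, 0]}]}}

```text
t: 11.5
eef_pos: [0.4961, 0.0452, 0.1768]
eef_rot: [-0.0, 1.0, 0.015, -0.002]
contact_force: [-0.4, 0.2, 0.2]
finger_gap: 0.999
```

```bash
python3 - <<'E'
from h import *
from rig import cams
st()
c=cams.capture("wrist");P=cloud(c);cv2.imwrite("pics/wrist10.png",c["image"])
t,m=rect(P,.0255,.035,((.53,.61),(.005,.09)));print("tile",t.round(2),"z",np.nanmedian(P[m][:,2]).round(4))
a=np.radians(1.66);Rm=np.array([[np.cos(a),np.sin(a)],[-np.sin(a),np.cos(a)]])
print("tile in fixture (expect -15,0)",(Rm@(t[:2]-[586.3,47.2])).round(2))
Q=((P[...,:2]*1000-[586.3,47.2])@Rm.T)
mm=(abs(Q[...,0])<60)&(abs(Q[...,1])<70)&(P[...,2]>.016)&(P[...,2]<.024)
q=P[mm];A=np.c_[q[:,:2]-q[:,:2].mean(0),np.ones(len(q))];k=np.linalg.lstsq(A,q[:,2],rcond=None)[0];print("plate plane",k.round(4),len(q))
b=(abs(Q[...,1])<90)&((abs(Q[...,1])>80))&(Q[...,0]>-50)&(Q[...,0]<60)
print("bed z",np.nanmedian(P[b][:,2]).round(4))
E
```

```text
t 11.5 pos mm [496.1  45.2 176.8] toolx dir deg 1.69 tilt [-3.4e-03  2.0e-04 -1.0e+00] F [-0.4  0.2  0.2]
tile [570.31  46.89  54.7   56.06   1.58] z 0.0295
tile in fixture (expect -15,0) [-15.99   0.15]
plate plane [ 0.001  -0.      0.0195] 15061
bed z 0.0115
```

View pics/wrist10.png

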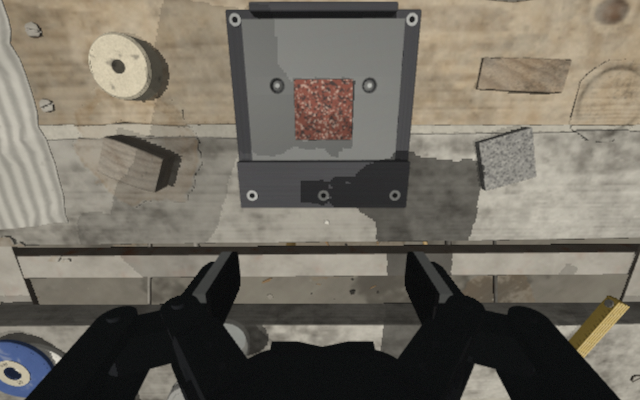

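The plate is fully seated: its top is 8.0 mm above the bed, tilt is about 0.001 rad, and both pins are centred in the holes at about (277,86) and (369,86). The bystanders look undisturbed, so I'm handing the job in.

```bash
python3 -c "
from rig import manip
print(manip.finish_job())"
```

```text
the job is handed in; nothing more can be done
None
```

The carrier is seated over both pins and flat on the bed, and I handed the job in at about 11.5 s of the 58 s allowed.

**What I did:** I located the fixture and carrier from the depth images. The carrier started about 28 mm too far back, 8 mm too far left and turned 1.7° from square. With the fingers open as a two-point pusher, I pushed the left edge to square it and shift it right. Then I pushed the rear edge forwards until it dropped onto the pins.

**What went wrong:** The first forward push was set too high, because the open fingertips sit about 15 mm above the TCP, not the 11–13 mm I had assumed. The tips pressed on the plate's upper rear edge with about 20 N and then slid over its top. I backed off, lowered the tool to TCP z 8 mm and pushed again. The pictures showed no sign of the plate being lifted or tipped.

**Last checks:**
- **Height and tilt:** the plate top is 8.0 mm above the bed, which is the plate's thickness, and tilt is about 0.001 rad.
- **Position:** the tile centre is at (-16.0, +0.2) mm in the fixture against a nominal (-15, 0), within the pin play. Both pins show inside their holes.
- **Absolute heights:** these read about 0.5 mm low, within calibration.
- **Bystanders:** they look unmoved in the final picture, but I did not measure them again.
- **Robot:** clear of everything, with about 0.5 N of residual force reading.

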